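# Top out a carton column and stamp it

## Task

Add the small carton lying by itself on the bench to the column of two cartons, squarely: centred, right way up, its long sides in line with those below, and let go of it. Then take the red self-inking stamp from its mat, stand it centred and square on the top carton (long side along long side), press its head fully down to the stop and hold it there for a moment, and put the stamp back upright in the middle of its mat. The column must stay where it is and in line, and the other things on the bench must be left alone.

Things in the scene. Friction and masses are not known exactly. Their poses are not given: they have to be found in the camera images.
- base_carton: bottom carton of the column: brown taped cardboard, 63 x 114 x 51 mm (x, y, z), origin at the centre of its underside, z up, y along its long side; the next carton rests 50 mm above this origin. Loose, it stands on the bench
- middle_carton: second carton of the column, brown cardboard, 61 x 109 x 46 mm, lying on the bottom carton with their long sides in line; origin at the centre of its underside, y along its long side; its top is 46 mm above its origin
- loose_carton: the carton to be added: brown taped cardboard, 57 x 94 x 41 mm, lying by itself on the bench; origin at the centre of its underside, y along its long side; its top is 41 mm above its origin
- stamp: red and black self-inking hand stamp, 44 x 62 x 108 mm, 0.18 kg, standing on the mat. Origin at the centre of the underside of its black foot (44 x 62 mm, 8 mm high), z up, y along the foot's long side. Red head: a block 40 x 60 mm from 36 to 70 mm above the origin, then a grip 30 (x) by 52 mm (y) from 72 to 108 mm, by which the stamp can be carried
- stamp_grip (a point): middle of the stamp's red grip, on the head, 90 mm above the stamp's origin while the head is up, 18 mm below the top of the head; grip 30 mm across x, 52 mm along y
- stamp_head (a joint): how far the stamp's sprung head is pressed down into the foot, m: 0 up (rest), 0.014 at the stop; it takes 4 N to start and 10 N to reach the stop, and springs back
- stamp_mat: flat dark rubber mat with a thin grey border, 130 x 130 x 4 mm, fixed on the bench; origin at the centre of its underside, top 4 mm above
- oil_bottle: bystander: black bottle with red cap, 43 mm wide, 105 mm high, origin at the centre of its underside
- orange_roll: bystander: roll of orange tape lying flat, 100 x 100 x 30 mm, origin at the centre of its underside

How it is judged:
On the way, in this order (a step that is already met when the one before it is completed fails the run):
1. the third carton lies squarely on the column, let go (horizontal distance between loose_carton and middle_carton below 0.012 m and angle between the y axis of loose_carton and the y axis of middle_carton, either way round below 0.15 rad and z of loose_carton in the frame of middle_carton between 0.04 and 0.052 m and angle between each of loose_carton, base_carton's own z axis and vertical below 0.06 rad and horizontal distance between middle_carton and base_carton below 0.012 m and angle between the y axis of middle_carton and the y axis of base_carton, either way round below 0.15 rad and z of middle_carton in the frame of base_carton between 0.045 and 0.057 m and contact force between loose_carton and the fingers below 0.1 N and linear speed of loose_carton below 0.02 m/s), for 0.2 s.
2. the stamp, standing centred and square on the top carton, is pressed down to its stop (value of joint stamp_head above 0.0125 m and contact force between stamp and loose_carton above 4 N and horizontal distance between stamp and loose_carton below 0.015 m and angle between the y axis of stamp and the y axis of loose_carton, either way round below 0.2 rad and angle between stamp's own z axis and vertical below 0.08 rad and horizontal distance between loose_carton and middle_carton below 0.012 m and angle between the y axis of loose_carton and the y axis of middle_carton, either way round below 0.15 rad and z of loose_carton in the frame of middle_carton between 0.04 and 0.052 m and angle between each of loose_carton, base_carton's own z axis and vertical below 0.06 rad and horizontal distance between middle_carton and base_carton below 0.012 m and angle between the y axis of middle_carton and the y axis of base_carton, either way round below 0.15 rad and z of middle_carton in the frame of base_carton between 0.045 and 0.057 m), for 0.2 s.
At the end, for the whole second after the job is handed in: The three cartons stand in one column, each centred within 12 mm and in line within 0.15 rad with the one below, lying flat; the bottom carton is within 30 mm of where it stood; the stamp stands upright on its mat with its centre within 35 mm of the mat's centre, head fully up; all at rest (horizontal distance between loose_carton and middle_carton below 0.012 m and angle between the y axis of loose_carton and the y axis of middle_carton, either way round below 0.15 rad and z of loose_carton in the frame of middle_carton between 0.04 and 0.052 m and angle between each of loose_carton, base_carton's own z axis and vertical below 0.06 rad and horizontal distance between middle_carton and base_carton below 0.012 m and angle between the y axis of middle_carton and the y axis of base_carton, either way round below 0.15 rad and z of middle_carton in the frame of base_carton between 0.045 and 0.057 m and distance of base_carton from where it was at the start of the episode below 0.03 m and horizontal distance between stamp and stamp_mat below 0.035 m and angle between stamp's own z axis and vertical below 0.05 rad and z of stamp in the frame of stamp_mat between 0.001 and 0.008 m and value of joint stamp_head below 0.002 m and linear speed of each of stamp, loose_carton below 0.02 m/s); the robot touches nothing.
It fails at once if a bystander (oil bottle or orange tape roll) is moved more than 30 mm (distance of any of oil_bottle, orange_roll from where it was at the start of the episode above 0.03 m).
It fails at once if the column is shoved more than 40 mm or toppled (distance of base_carton from where it was at the start of the episode above 0.04 m or angle between middle_carton's own z axis and vertical above 0.4 rad).
It also fails if it takes over 69 s, if anything falls off the work surface, if the arm or the gripper's body presses on something with over 40 N, if the wrist force passes 120 N, or if a joint passes its speed limit or range.

## Robot

A 7-joint arm with a two-finger parallel gripper is mounted at the origin on a cart in front of the work surface, level with it; the furniture and walls round the work are solid. World frame = base frame: x ahead of the robot, y to its left, z up, the work surface at z = 0. Lengths are in m, angles in rad, forces in N, time in s.
With the tool pointing down it reaches from about 0.4 to 0.875 m from the base axis. Payload 19.3 kg.
Tool frame: the origin (TCP) lies at the very end of the fingers, on their centre line; the grasp point (between the pads) lies 19 mm behind it; x points along the fingers, z is the direction in which the jaws open and shut, and the axes are right-handed (so a half turn about x gives the same grasp; the last joint's range is limited). The gripper opens to 85 mm and grips with 20 to 120 N. Pads are 22 mm wide; open, the fingers measure 114 mm over their backs; the gripper's body (76 mm by 85 mm) begins 54 mm behind the grasp point. The pads swing forward as they close: fully open they stand 13 mm farther back than shut.
Start: joints at [1.268, 0.521, -0.036, 1.599, 0.021, 1.021, -0.113], TCP at [0.144, -0.608, 0.231] pointing down, gripper open.
Joint ranges: [-2.91, 2.91], [-0.3, 2.13], [-1.5, 1.42], [0.17, 2.43], [-1.26, 4.41], [0.16, 1.93], [-2.52, 2.52]. Speed limits (rad/s): [1.89, 1.89, 2.39, 2.39, 3.01, 3.01, 3.01].

## Interface

Orientations are given as a 3x3 rotation matrix whose columns are the frame's x, y, z axes.
In Python, from workcell import manip gives the robot as it stands.
- The arm moves only by the tool play_rows, never from a script. Its argument "series" is a list of rows, each an object of numbers: "x", "y", "z": the shift along the tool's x, y, z in mm; "rx", "ry", "rz": the turn, a rotation vector about the tool's x, y, z in degrees; "grip": the opening in per cent of the stroke, from 0 (shut) to 100 (fully open). A call has 1 to 12 rows; each row is the pose to reach, as a shift and turn from the pose measured when the call began, along the tool's axes at that moment; what a row does not reach only later rows make up. A row lasts 1/10 s, in which the tool goes at most 50 mm and 8.59 degrees, less where a joint would pass 70% of its speed; a pose out of reach is approached as far as the arm can. A call with a gripper value outside its range is refused whole. The fingers move at their own pace and stop on an object; "newtons" is the grip in N (left out, the last holds). Time passes only in rows, so rows that repeat a pose let the fingers close. It gives the time, the measured TCP pose, the force and the opening at its end, in the units of the state.
- manip.observe(): the state, without advancing time (a new reading comes with each control period).
- manip.get_image(name): name is "scene" or "top" or "wrist"; returns the picture (400x640x3 uint8, red, green, blue); there is no depth.
- manip.calibration(name): a dict with "fovy" (degrees; the focal length in pixels is half the picture's height over the tangent of half this angle, whatever the lens; pixels are square), "cx", "cy" (the principal point, pixels), "position" and "attitude" of the camera in the world. Camera axes: x right, y down, z forward; pixel columns grow to the right and rows downward; lengths in m; the calibration is good to about 2 mm. A picture is of the moment at which its call begins: read the wrist's pose just before it. calibration takes no time and is no camera call; for the wrist camera it gives the pose at the moment of the call.
- manip.job_done(): hands the job in, once; it reports no verdict.
The state is a dict: "time": time; "q": joint angles; "qvel": joint speeds; "effort": joint torques, N m; "tool_pos": TCP position; "eef_rot": TCP orientation; "force": force on the tool from outside, world axes, zero at the start; "ft_torque": the same for the moment, N m; "finger_gap": finger opening in m.
Only numpy, scipy, OpenCV 4.12 (cv2) and the standard library are available. Lean on these libraries where they do the work, as an engineer would, in place of code of your own. Each camera call takes 0.05 s, during which the arm holds its last target. There are 200 camera calls.

## Working session

There is one attempt and no reset: what is moved stays moved. The work goes in short steps, Python scripts to look and compute and a tool call to move; the robot and the scene stay as the last step left them, time stands still between calls to the robot, and variables do not carry over. Pictures are saved under pics/ and viewed, about 8 in all and at most 12, crops included, and the job is handed in when it is done.

Besides the shell and the picture viewer there is one more tool, called after "Emit:" as name(argument=value, ...) on one line, values as JSON. play_rows: Moves the arm, as the interface text tells. Its arguments: {"type":"object","properties":{"series":{"type":"array"},"newtons":{"type":"number"}},"required":["series"]}

```bash
mkdir -p pics; ls
python3 - <<'E'
from workcell import manip
import cv2,numpy as np
print(manip.observe())
for n in ["top","scene"]:
    im=manip.get_image(n); cv2.imwrite(f"pics/{n}0.png",im[:,:,::-1]); print(n,manip.calibration(n))
E
```

```text
pics
{'time': 0.0, 'q': array([ 1.26779212,  0.52203863, -0.03634536,  1.60002442,  0.02115757,
        1.0210988 , -0.11279511]), 'qvel': array([ 9.81918309e-04, -1.32190780e-06,  9.47632176e-04, -4.00346384e-04,
       -7.28557598e-05,  5.18887972e-04,  6.09399625e-04]), 'effort': array([-7.05337370e-04, -9.27112269e+01,  1.97973333e+00, -3.69933987e+01,
        1.79147412e-02,  8.19003879e-03,  1.21277512e-05]), 'tool_pos': array([ 0.1440948 , -0.60779949,  0.2307043 ]), 'eef_rot': array([[-3.12875860e-04,  9.73025895e-01,  2.30695709e-01],
       [ 1.14450695e-03,  2.30695918e-01, -9.73025223e-01],
       [-9.99999296e-01, -4.04032617e-05, -1.18581408e-03]]), 'force': array([ 0.43356277, -0.98597838,  0.87964525]), 'ft_torque': array([ 0.03932098,  0.03433539, -0.01350569]), 'finger_gap': 0.0852282282078141}
top {'fovy': 55.14067422554012, 'cx': 319.6506552493872, 'cy': 197.20065456247104, 'position': array([0.50524773, 0.02821015, 0.92577326]), 'attitude': array([[-0.02499922, -0.99374535,  0.10883572],
       [-0.99939524,  0.02221113, -0.02675496],
       [ 0.02417025, -0.10943875, -0.99369963]])}
scene {'fovy': 52.53229987698123, 'cx': 312.0627112509304, 'cy': 196.15950476007814, 'position': array([0.13880444, 0.38338787, 0.70739062]), 'attitude': array([[-0.64230281, -0.53907293,  0.54483711],
       [-0.76643705,  0.45603182, -0.45233752],
       [-0.00462015, -0.70812101, -0.70607598]])}
```

View pics/top0.png

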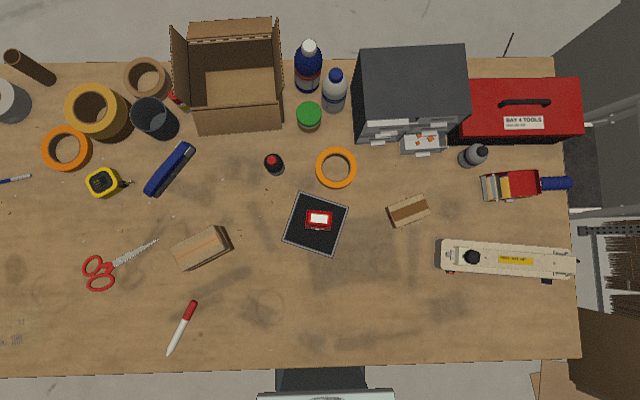

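View pics/scene0.png

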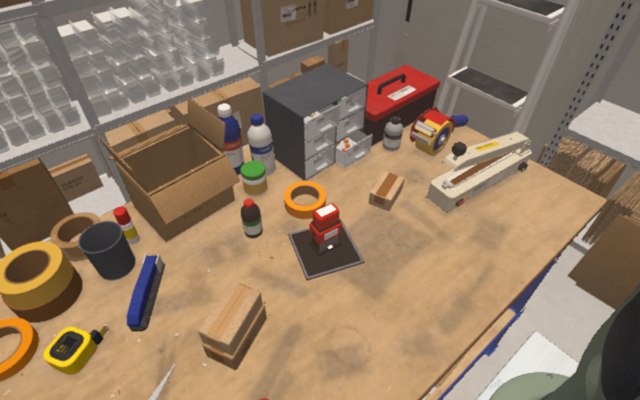

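The top view shows the loose carton at about (409,210), the stamp at (318,220) on its mat at (316,224), and the column at (202,248). The bottle is at (273,163) and the orange roll at (336,167). The scene view agrees. Next I'll crop in to pick corners.

```bash
cat > h.py <<'E'
from workcell import manip
import cv2,numpy as np
def K(c):
    f=200/np.tan(np.radians(c["fovy"]/2)); return f,c["cx"],c["cy"]
def ray(c,uv,z):
    f,cx,cy=K(c); uv=np.atleast_2d(np.array(uv,float))
    d=np.c_[(uv[:,0]-cx)/f,(uv[:,1]-cy)/f,np.ones(len(uv))]@np.array(c["attitude"]).T
    p=np.array(c["position"]); t=(z-p[2])/d[:,2]
    return p+t[:,None]*d
def proj(c,P):
    f,cx,cy=K(c); q=(np.atleast_2d(P)-c["position"])@np.array(c["attitude"])
    return np.c_[f*q[:,0]/q[:,2]+cx,f*q[:,1]/q[:,2]+cy]
def rect(pts):
    (c,(w,h),a)=cv2.minAreaRect((np.array(pts)[:,:2]*1000).astype(np.float32))
    b=cv2.boxPoints((c,(w,h),a)); e=[b[1]-b[0],b[2]-b[1]]
    L=max(e,key=np.linalg.norm)
    return np.array(c),sorted((w,h)),np.degrees(np.arctan2(L[1],L[0]))%180
E
python3 - <<'E'
import cv2,numpy as np
im=cv2.imread("pics/top0.png")
def crop(x,y,w,h,s): return cv2.resize(im[y:y+h,x:x+w],None,fx=s,fy=s,interpolation=cv2.INTER_CUBIC)
a=crop(160,215,80,60,5); b=crop(380,185,80,60,5); c=crop(275,180,80,60,5); d=crop(275,205,80,60,5)
cv2.imwrite("pics/crops.png",np.vstack([np.hstack([a,b]),np.hstack([c,d])]))
E
```

```text
(no output)
```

View pics/crops.png

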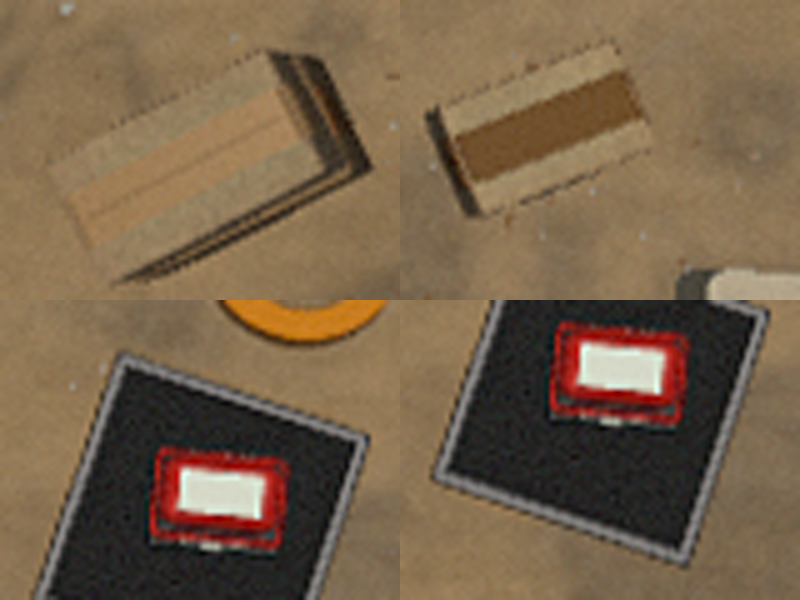

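Crop corners are clear: the column's top face spans (48,165), (268,50), (325,165), (112,280), and the loose carton's top spans (440,110), (615,42), (652,148), (480,212). I'll convert them.

Run:
```python
from h import *
c=manip.calibration("top")
def cr(p,o): return np.array(p,float)/5+np.array(o)-0.4
for n,p,o,z in [("col",[(48,165),(268,50),(325,165),(112,280)],(160,215),.096),
 ("loose",[(40,110),(215,42),(252,148),(80,212)],(380,185),.041),
 ("mat",[(120,55),(368,137),(437-400,478-300+125),(687-400,560-300+125)],(275,180),.004),
 ("label",[(178,166),(265,172),(262,220),(178,215)],(275,180),.112)]:
    w=ray(c,cr(p,o),z); print(n,rect(w)); 
print(manip.calibration("wrist"))
for n,uv,z in [("bottle",(273,159),.105),("roll",(336,167),.03)]: print(n,ray(c,uv,z))
```

```text
col (array([493.59536743, 269.83944702]), [56.22002029418945, 103.85606384277344], np.float32(116.692444))
loose (array([ 567.51068115, -203.48297119]), [52.111690521240234, 88.991943359375], np.float32(109.04453))
mat (array([543.00054932,  15.61482239]), [125.59178924560547, 126.47575378417969], np.float32(70.31074))
label (array([549.44781494,   9.6828537 ]), [20.772615432739258, 37.119483947753906], np.float32(84.86277))
{'fovy': 62.66306499483182, 'cx': 318.90006066996085, 'cy': 199.09988049740795, 'position': array([ 0.21524532, -0.59168017,  0.37255872]), 'attitude': array([[ 2.31611626e-01, -9.31829132e-01, -2.79375239e-01],
       [-9.72808120e-01, -2.22045399e-01, -6.58802089e-02],
       [-6.44888592e-04,  2.87037123e-01, -9.57919242e-01]])}
bottle [[0.68092547 0.10543438 0.105     ]]
roll [[ 0.67467193 -0.03656933  0.03      ]]
```

Cartons, mat and stamp are located to within a few mm. I'll move above the loose carton and refine with the wrist camera.

Emit:
play_rows(series=[{"x":0,"y":505,"z":-296,"rx":-96,"grip":100},{"x":0,"y":505,"z":-296,"rx":-96},{"x":0,"y":505,"z":-296,"rx":-96},{"x":0,"y":505,"z":-296,"rx":-96},{"x":0,"y":505,"z":-296,"rx":-96},{"x":0,"y":505,"z":-296,"rx":-96},{"x":0,"y":505,"z":-296,"rx":-96},{"x":0,"y":505,"z":-296,"rx":-96},{"x":0,"y":505,"z":-296,"rx":-96},{"x":0,"y":505,"z":-296,"rx":-96},{"x":0,"y":505,"z":-296,"rx":-96},{"x":0,"y":505,"z":-296,"rx":-96}])

```text
$.series[0]: bad value
```

Emit:
play_rows(series=[{"x":0,"y":43,"z":-25,"rx":-8,"ry":0,"rz":0,"grip":100},{"x":0,"y":86,"z":-50,"rx":-16,"ry":0,"rz":0,"grip":100},{"x":0,"y":129,"z":-75,"rx":-24,"ry":0,"rz":0,"grip":100},{"x":0,"y":172,"z":-100,"rx":-32,"ry":0,"rz":0,"grip":100},{"x":0,"y":215,"z":-125,"rx":-40,"ry":0,"rz":0,"grip":100},{"x":0,"y":258,"z":-150,"rx":-48,"ry":0,"rz":0,"grip":100},{"x":0,"y":301,"z":-175,"rx":-56,"ry":0,"rz":0,"grip":100},{"x":0,"y":344,"z":-200,"rx":-64,"ry":0,"rz":0,"grip":100},{"x":0,"y":387,"z":-225,"rx":-72,"ry":0,"rz":0,"grip":100},{"x":0,"y":430,"z":-250,"rx":-80,"ry":0,"rz":0,"grip":100},{"x":0,"y":473,"z":-275,"rx":-88,"ry":0,"rz":0,"grip":100},{"x":0,"y":505,"z":-296,"rx":-96,"ry":0,"rz":0,"grip":100}])

```text
time: 1.3
tool_pos: [0.5689, -0.2007, 0.2309]
eef_rot: [[-0.0, -0.338, 0.941], [0.002, 0.941, 0.338], [-1.0, 0.002, 0.001]]
force: [-0.2, 0.4, -0.6]
finger_gap: 0.0852
```

Run:
```python
from h import *
c=manip.calibration("wrist"); im=manip.get_image("wrist"); cv2.imwrite("pics/w1.png",im[:,:,::-1]); np.save("w1.npy",c,allow_pickle=True)
print(manip.observe()["tool_pos"],c["position"])
```

```text
[ 0.57215971 -0.19535385  0.23091567] [ 0.54413826 -0.13268651  0.37277779]
```

View pics/w1.png

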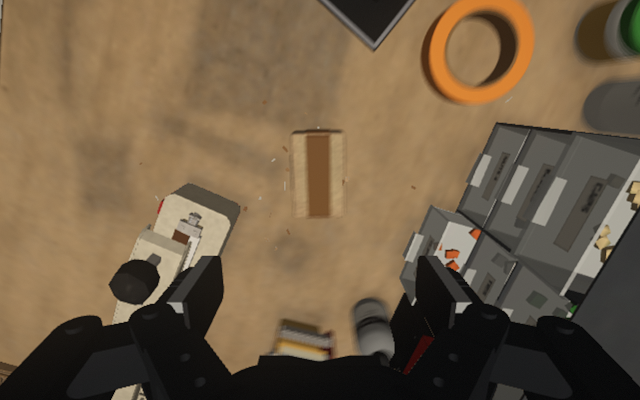

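The wrist view shows the carton at about (318,174), nearly aligned with the jaws, with the fingers at the bottom corners. I'll measure its tape strip and corners.

Run:
```python
from h import *
c=np.load("w1.npy",allow_pickle=True).item(); im=cv2.imread("pics/w1.png")
hsv=cv2.cvtColor(im,cv2.COLOR_BGR2HSV)
print(hsv[175,280:360:4].tolist()); print(hsv[122:228:4,300].tolist())
g=manip.observe(); print("now",g["tool_pos"],g["eef_rot"][:,2])
print("corners",rect(ray(c,[(291,134),(343,134),(344,217),(293,217)],.041)))
sub=hsv[120:230,280:360]; m=cv2.inRange(sub,(0,120,50),(20,255,140)); m=cv2.morphologyEx(m,cv2.MORPH_OPEN,np.ones((3,3)))
k=max(cv2.findContours(m,0,1)[0],key=cv2.contourArea)[:,0]+[280,120]
print(len(k),k.min(0),k.max(0),rect(ray(c,k,.041)))
print(proj(c,[[.5675,-.2035,.041]]))
```

```text
[[17, 107, 145], [16, 107, 153], [17, 102, 160], [17, 104, 147], [18, 102, 170], [18, 100, 171], [18, 101, 166], [15, 146, 124], [14, 154, 119], [15, 158, 118], [15, 158, 118], [15, 158, 118], [15, 143, 125], [18, 100, 168], [19, 97, 173], [18, 99, 172], [17, 106, 164], [17, 110, 170], [17, 107, 165], [17, 109, 161]]
[[16, 104, 135], [17, 101, 137], [16, 110, 102], [16, 107, 152], [18, 98, 174], [18, 99, 176], [18, 97, 178], [18, 99, 176], [18, 99, 176], [18, 97, 178], [18, 99, 175], [18, 99, 177], [18, 100, 169], [18, 99, 173], [18, 99, 177], [18, 98, 177], [18, 99, 175], [18, 100, 176], [18, 99, 178], [18, 101, 176], [17, 102, 172], [17, 103, 171], [17, 103, 180], [17, 104, 171], [17, 112, 155], [17, 111, 154], [16, 106, 152]]
now [ 0.57215971 -0.19535385  0.23091567] [0.9360774  0.35177904 0.0032568 ]
corners (array([ 569.49816895, -203.57878113]), [54.64015579223633, 87.63880157470703], np.float32(109.809616))
221 [305 129] [330 218] (array([ 567.94458008, -202.14501953]), [24.845256805419922, 93.63914489746094], np.float32(109.7834))
[[316.68538894 176.32502397]]
```

Emit:
play_rows(series=[{"x":40,"y":-6,"z":-6,"rx":1,"ry":0,"rz":0,"grip":100},{"x":80,"y":-6,"z":-6,"rx":1,"ry":0,"rz":0,"grip":100},{"x":120,"y":-6,"z":-6,"rx":1,"ry":0,"rz":0,"grip":100},{"x":160,"y":-6,"z":-6,"rx":1,"ry":0,"rz":0,"grip":100},{"x":180,"y":-6,"z":-6,"rx":1,"ry":0,"rz":0,"grip":100},{"x":180,"y":-6,"z":-6,"rx":1,"ry":0,"rz":0,"grip":100},{"x":180,"y":-6,"z":-6,"rx":1,"ry":0,"rz":0,"grip":100}])

```text
time: 2.05
tool_pos: [0.5691, -0.2022, 0.0514]
eef_rot: [[0.002, -0.335, 0.942], [0.005, 0.942, 0.335], [-1.0, 0.004, 0.003]]
force: [-0.4, 0.0, 1.0]
finger_gap: 0.0857
```

Emit:
play_rows(series=[{"x":20,"y":0,"z":0,"rx":0,"ry":0,"rz":0,"grip":100},{"x":38,"y":0,"z":0,"rx":0,"ry":0,"rz":0,"grip":100},{"x":38,"y":0,"z":0,"rx":0,"ry":0,"rz":0,"grip":100},{"x":38,"y":0,"z":0,"rx":0,"ry":0,"rz":0,"grip":50},{"x":38,"y":0,"z":0,"rx":0,"ry":0,"rz":0,"grip":50},{"x":38,"y":0,"z":0,"rx":0,"ry":0,"rz":0,"grip":50},{"x":38,"y":0,"z":0,"rx":0,"ry":0,"rz":0,"grip":50},{"x":38,"y":0,"z":0,"rx":0,"ry":0,"rz":0,"grip":50}], newtons=30)

```text
time: 2.85
tool_pos: [0.5698, -0.2024, 0.015]
eef_rot: [[0.003, -0.335, 0.942], [0.004, 0.942, 0.335], [-1.0, 0.003, 0.004]]
force: [-3.0, 1.1, 9.7]
finger_gap: 0.0548
```

Emit:
play_rows(series=[{"x":-15,"y":0,"z":0,"rx":0,"ry":0,"rz":0,"grip":50},{"x":-50,"y":0,"z":0,"rx":0,"ry":0,"rz":0,"grip":50},{"x":-95,"y":0,"z":0,"rx":0,"ry":0,"rz":0,"grip":50},{"x":-140,"y":0,"z":0,"rx":0,"ry":0,"rz":0,"grip":50},{"x":-180,"y":20,"z":5,"rx":-1,"ry":0,"rz":0,"grip":50},{"x":-205,"y":50,"z":12,"rx":-1,"ry":0,"rz":0,"grip":50},{"x":-215,"y":95,"z":22,"rx":-2,"ry":0,"rz":0,"grip":50},{"x":-215,"y":140,"z":33,"rx":-3,"ry":0,"rz":0,"grip":50},{"x":-215,"y":185,"z":44,"rx":-4,"ry":0,"rz":0,"grip":50},{"x":-215,"y":230,"z":54,"rx":-5,"ry":0,"rz":0,"grip":50},{"x":-215,"y":275,"z":65,"rx":-6,"ry":0,"rz":0,"grip":50},{"x":-215,"y":300,"z":70,"rx":-7,"ry":0,"rz":0,"grip":50}])

```text
time: 4.05
tool_pos: [0.5336, 0.1069, 0.2329]
eef_rot: [[0.005, -0.451, 0.892], [0.005, 0.892, 0.451], [-1.0, 0.002, 0.007]]
force: [-0.1, -0.7, -1.6]
finger_gap: 0.055
```

Emit:
play_rows(series=[{"x":0,"y":30,"z":5,"rx":0,"ry":0,"rz":0,"grip":50},{"x":0,"y":60,"z":10,"rx":0,"ry":0,"rz":0,"grip":50},{"x":0,"y":75,"z":15,"rx":0,"ry":0,"rz":0,"grip":50},{"x":0,"y":75,"z":15,"rx":0,"ry":0,"rz":0,"grip":50},{"x":0,"y":75,"z":15,"rx":0,"ry":0,"rz":0,"grip":50},{"x":0,"y":75,"z":15,"rx":0,"ry":0,"rz":0,"grip":50}])

```text
time: 4.65
tool_pos: [0.5134, 0.1796, 0.2337]
eef_rot: [[0.006, -0.45, 0.893], [0.004, 0.893, 0.45], [-1.0, 0.002, 0.007]]
force: [-0.3, -1.1, -2.5]
finger_gap: 0.0547
```

Run:
```python
from h import *
c=manip.calibration("wrist"); g=manip.observe(); im=manip.get_image("wrist"); cv2.imwrite("pics/w2.png",im[:,:,::-1]); np.save("w2.npy",c,allow_pickle=True)
print(g,c["position"]); print(proj(c,[[.4936,.2698,.096]]))
```

```text
{'time': 4.65, 'q': array([ 0.04703282,  0.45300137, -0.66452766,  1.79351286,  0.32561879,
        0.99963734, -0.27802088]), 'qvel': array([ 0.00466313,  0.00684993,  0.0004856 ,  0.00046328,  0.00027027,
       -0.0038298 , -0.00463913]), 'effort': array([-1.13888059e+00, -7.89155602e+01, -1.02430362e+01, -3.55220497e+01,
       -3.27746000e-02, -3.55434255e-02,  1.03538332e-02]), 'tool_pos': array([0.51340051, 0.17958029, 0.23369196]), 'eef_rot': array([[ 0.00552596, -0.4503611 ,  0.8928294 ],
       [ 0.00447161,  0.89284524,  0.45034141],
       [-0.99997473,  0.00150381,  0.00694766]]), 'force': array([-0.27108994, -1.14513838, -2.51479295]), 'ft_torque': array([-0.0571149 , -0.00731962, -0.00044178]), 'finger_gap': 0.054686612491045325} [0.47959589 0.24370461 0.37556726]
[[346.6668971   78.82082194]]
```

View pics/w2.png

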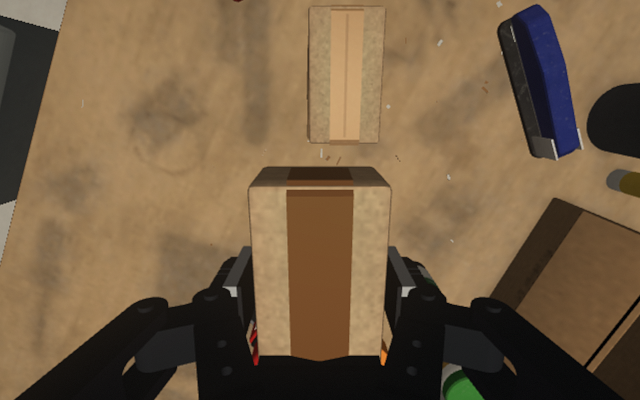

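The wrist view shows the column's top face at corners (310,7), (384,7), (379,143), (309,141). The held carton's front end has its top edge at (249,188)–(391,186) and its bottom edge at (272,167)–(376,167).

Run:
```python
from h import *
c=np.load("w2.npy",allow_pickle=True).item(); im=cv2.imread("pics/w2.png")
hsv=cv2.cvtColor(im,cv2.COLOR_BGR2HSV); print(hsv[75,296:396:4].tolist()); print(hsv[0:20:2,345].tolist(),hsv[130:152:2,345].tolist())
print("corners",rect(ray(c,[(309.5,7),(384,7),(379.5,143),(309,142)],.096)))
sub=hsv[0:155,300:395]; m=cv2.inRange(sub,(8,80,180),(20,140,255)); m=cv2.morphologyEx(m,cv2.MORPH_OPEN,np.ones((3,3)))
k=max(cv2.findContours(m,0,1)[0],key=cv2.contourArea)[:,0]+[300,0]; print(k.min(0),k.max(0),rect(ray(c,k,.096)))
g=manip.observe();T=g["tool_pos"];R=g["eef_rot"];print(g["time"],T)
for p,dz in [([(249,188),(391,186)],.026),([(272,167),(376,167)],-.015)]:
    w=ray(c,p,T[2]+dz); print((w-T)@R*1000)
g=cv2.Canny(im[155:200,240:400],60,150); e=cv2.Canny(im[0:155,296:396],60,150)
vis=cv2.resize(im[0:200,230:410],None,fx=4,fy=3); cv2.imwrite("pics/w2c.png",cv2.resize(im[0:200,230:410],None,fx=3,fy=3,interpolation=cv2.INTER_CUBIC))
```

```text
[[17, 111, 166], [17, 112, 162], [17, 113, 160], [16, 118, 65], [17, 101, 167], [18, 98, 166], [18, 100, 171], [18, 98, 169], [20, 96, 168], [16, 109, 202], [16, 109, 201], [16, 112, 201], [16, 113, 192], [17, 108, 201], [16, 111, 200], [16, 111, 198], [16, 112, 201], [19, 94, 179], [18, 100, 161], [18, 98, 169], [17, 102, 160], [17, 101, 162], [17, 113, 158], [17, 112, 153], [17, 111, 154]]
[[17, 112, 164], [17, 112, 164], [16, 118, 156], [15, 119, 133], [16, 115, 148], [16, 127, 154], [16, 116, 185], [16, 116, 181], [16, 115, 184], [16, 117, 181]] [[16, 113, 188], [16, 113, 187], [16, 113, 187], [16, 113, 188], [16, 112, 201], [15, 128, 149], [16, 123, 147], [15, 131, 142], [17, 102, 160], [17, 104, 162], [17, 107, 164]]
corners (array([493.28845215, 270.08050537]), [59.642127990722656, 102.20590209960938], np.float32(116.11165))
[329  11] [363 139] (array([492.80221558, 269.72875977]), [25.890644073486328, 96.14341735839844], np.float32(116.42998))
4.7 [0.51344671 0.17954848 0.23353979]
[[-26.10931287  42.14485087 -25.75999293]
 [-25.75235348  42.86102911  26.01346466]]
[[ 14.91025851  41.82544932 -22.98542543]
 [ 15.25674354  41.81312485  27.43582282]]
```

View pics/w2c.png

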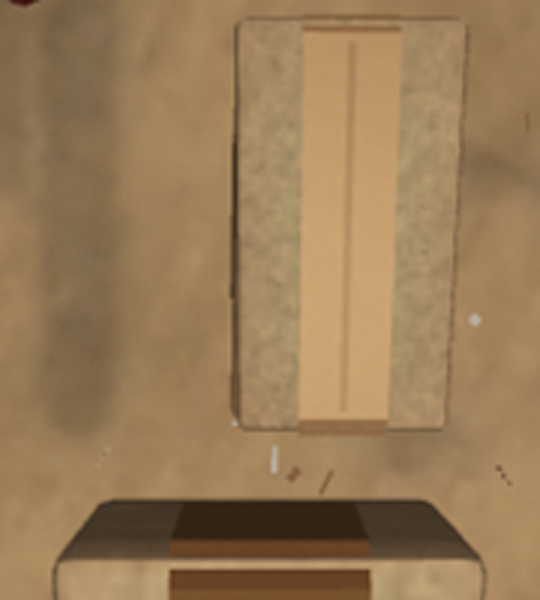

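Emit:
play_rows(series=[{"x":0,"y":40,"z":10,"rx":0.2,"ry":0.1,"rz":0,"grip":50},{"x":0,"y":80,"z":19,"rx":0.4,"ry":0.2,"rz":0,"grip":50},{"x":20,"y":91,"z":22,"rx":0.4,"ry":0.2,"rz":0,"grip":50},{"x":50,"y":91,"z":22,"rx":0.4,"ry":0.2,"rz":0,"grip":50},{"x":80,"y":91,"z":22,"rx":0.4,"ry":0.2,"rz":0,"grip":50},{"x":105,"y":91,"z":22,"rx":0.4,"ry":0.2,"rz":0,"grip":50},{"x":105,"y":91,"z":22,"rx":0.4,"ry":0.2,"rz":0,"grip":50},{"x":105,"y":91,"z":22,"rx":0.4,"ry":0.2,"rz":0,"grip":50},{"x":105,"y":91,"z":22,"rx":0.4,"ry":0.2,"rz":0,"grip":50}])

```text
time: 5.6
tool_pos: [0.4934, 0.2714, 0.1303]
eef_rot: [[0.004, -0.443, 0.896], [0.004, 0.896, 0.443], [-1.0, 0.002, 0.005]]
force: [0.3, 0.7, -1.0]
finger_gap: 0.0546
```

Run:
```python
from h import *
g=manip.observe(); T=g["tool_pos"];R=g["eef_rot"]; print(T,R,g["force"])
t=np.array([.4931,.2699,T[2]])-T; print("delta tool mm",(t@R*1000)+[0,1,-.5], "ang",np.degrees(np.arctan2(R[1,2],R[0,2])))
for n in ["scene"]:
    im=manip.get_image(n); cv2.imwrite("pics/s3.png",cv2.resize(im[180:380,140:340,::-1],None,fx=3,fy=3))
```

```text
[0.49341536 0.27136917 0.13032846] [[ 0.00386408 -0.443415    0.8963081 ]
 [ 0.00386937  0.89631471  0.44340159]
 [-0.99998505  0.00175481  0.00517917]] [ 0.30118892  0.74034531 -0.98374705]
delta tool mm [-0.00690332 -0.17700021 -1.43408973] ang 26.321498466853626
```

Emit:
play_rows(series=[{"x":10,"y":0,"z":-1,"rx":0,"ry":0,"rz":0,"grip":50},{"x":17,"y":0,"z":-1,"rx":0,"ry":0,"rz":0,"grip":50},{"x":18,"y":0,"z":-1,"rx":0,"ry":0,"rz":0,"grip":50},{"x":18,"y":0,"z":-1,"rx":0,"ry":0,"rz":0,"grip":50},{"x":18,"y":0,"z":-1,"rx":0,"ry":0,"rz":0,"grip":50}])

```text
time: 6.15
tool_pos: [0.4926, 0.2711, 0.1124]
eef_rot: [[0.004, -0.443, 0.896], [0.004, 0.896, 0.443], [-1.0, 0.002, 0.005]]
force: [0.5, -0.3, -1.9]
finger_gap: 0.0551
```

Emit:
play_rows(series=[{"x":1,"y":0,"z":0,"rx":0,"ry":0,"rz":0,"grip":50},{"x":2,"y":0,"z":0,"rx":0,"ry":0,"rz":0,"grip":50},{"x":2,"y":0,"z":0,"rx":0,"ry":0,"rz":0,"grip":50}])

```text
time: 6.45
tool_pos: [0.4926, 0.271, 0.1103]
eef_rot: [[0.004, -0.444, 0.896], [0.004, 0.896, 0.444], [-1.0, 0.002, 0.005]]
force: [-0.6, 0.3, -3.3]
finger_gap: 0.0552
```

Run:
```python
from h import *
im=manip.get_image("scene"); cv2.imwrite("pics/s4.png",cv2.resize(im[220:370,160:310,::-1],None,fx=4,fy=4,interpolation=cv2.INTER_CUBIC)); print(manip.observe()["force"])
```

```text
[ 0.64225107  0.52101979 -1.5395082 ]
```

View pics/s4.png

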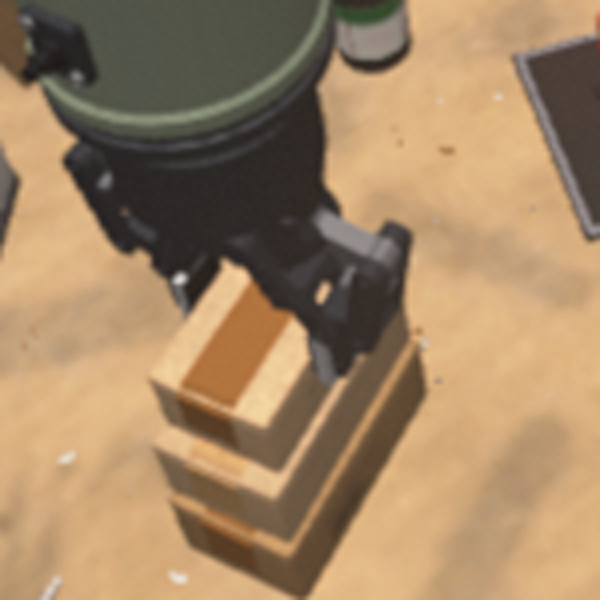

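The scene shows the held carton aligned right above the column; any gap is too small to see. I'll lower until the force shows contact.

Emit:
play_rows(series=[{"x":1,"y":0,"z":0,"rx":0,"ry":0,"rz":0,"grip":50},{"x":1.5,"y":0,"z":0,"rx":0,"ry":0,"rz":0,"grip":50},{"x":1.5,"y":0,"z":0,"rx":0,"ry":0,"rz":0,"grip":50}])

```text
time: 6.8
tool_pos: [0.4927, 0.2712, 0.1101]
eef_rot: [[0.005, -0.443, 0.896], [0.004, 0.896, 0.443], [-1.0, 0.001, 0.006]]
force: [-5.9, -4.1, 23.9]
finger_gap: 0.0549
```

Emit:
play_rows(series=[{"x":-0.3,"y":0,"z":0,"rx":0,"ry":0,"rz":0,"grip":50},{"x":-0.3,"y":0,"z":0,"rx":0,"ry":0,"rz":0,"grip":60},{"x":-0.3,"y":0,"z":0,"rx":0,"ry":0,"rz":0,"grip":70},{"x":-0.3,"y":0,"z":0,"rx":0,"ry":0,"rz":0,"grip":85},{"x":-0.3,"y":0,"z":0,"rx":0,"ry":0,"rz":0,"grip":95},{"x":-0.3,"y":0,"z":0,"rx":0,"ry":0,"rz":0,"grip":100},{"x":-0.3,"y":0,"z":0,"rx":0,"ry":0,"rz":0,"grip":100}])

```text
time: 7.5
tool_pos: [0.4927, 0.2711, 0.1103]
eef_rot: [[0.005, -0.443, 0.896], [0.004, 0.896, 0.443], [-1.0, 0.001, 0.006]]
force: [-0.3, -0.2, -0.1]
finger_gap: 0.0853
```

Emit:
play_rows(series=[{"x":-15,"y":0,"z":0,"rx":0,"ry":0,"rz":0,"grip":100},{"x":-40,"y":0,"z":0,"rx":0,"ry":0,"rz":0,"grip":100},{"x":-80,"y":0,"z":0,"rx":0,"ry":0,"rz":0,"grip":100},{"x":-120,"y":0,"z":0,"rx":0,"ry":0,"rz":0,"grip":100},{"x":-120,"y":-30,"z":0,"rx":0,"ry":0,"rz":0,"grip":100},{"x":-120,"y":-75,"z":0,"rx":0,"ry":0,"rz":0,"grip":100},{"x":-120,"y":-90,"z":0,"rx":0,"ry":0,"rz":0,"grip":100},{"x":-120,"y":-90,"z":0,"rx":0,"ry":0,"rz":0,"grip":100},{"x":-120,"y":-90,"z":0,"rx":0,"ry":0,"rz":0,"grip":100}])

```text
time: 8.4
tool_pos: [0.5318, 0.1906, 0.2309]
eef_rot: [[0.005, -0.443, 0.896], [0.004, 0.896, 0.443], [-1.0, 0.002, 0.006]]
force: [-0.2, -0.3, 0.2]
finger_gap: 0.0853
```

Run:
```python
from h import *
c=manip.calibration("wrist"); g=manip.observe(); im=manip.get_image("wrist")[:,:,::-1]; np.save("w5.npy",c,allow_pickle=True); np.save("w5i.npy",im)
print(g["tool_pos"],proj(c,[[.4931,.2699,.137]]))
u,v=np.clip(proj(c,[[.4931,.2699,.12]])[0].astype(int),0,640); x0=max(u-100,0); y0=max(v-100,0); print(x0,y0)
im2=np.ascontiguousarray(im[y0:y0+200,x0:x0+260]); cv2.imwrite("pics/w5.png",cv2.resize(im2,None,fx=3,fy=3,interpolation=cv2.INTER_CUBIC))
```

```text
[0.53177926 0.19057385 0.23088054] [[319.13636585  76.52754909]]
218 0
```

View pics/w5.png

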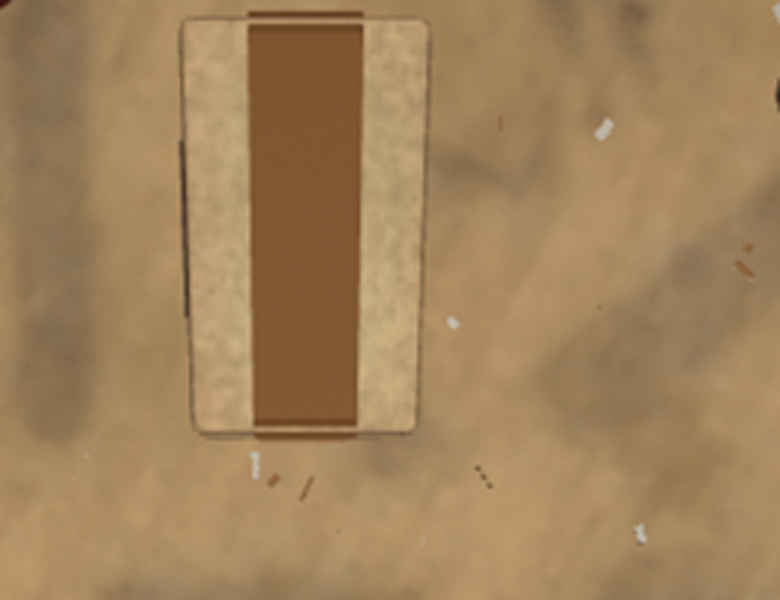

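The third carton sits on the column with the lower ones hidden behind it. Its top corners in the full picture are about (279,6), (361,6), (357,144), (282,144).

Run:
```python
from h import *
c=np.load("w5.npy",allow_pickle=True).item()
print(rect(ray(c,[(279,6.2),(361,6.2),(357,144),(282.3,144)],.137)))
print("tape",rect(ray(c,[(218+249/3,25/3),(218+363/3,25/3),(218+357/3,422/3),(218+254/3,422/3)],.137)))
g=manip.observe();T=g["tool_pos"];R=g["eef_rot"]; a=np.degrees(np.arctan2(R[1,2],R[0,2]));print(a)
# grip from the first top label; view position over stamp: TCP 60 mm short
print((np.array([.556,-.055,T[2]])-T)@R*1000)
```

```text
(array([494.1635437 , 268.72799683]), [53.284828186035156, 87.33882904052734], np.float32(116.327515))
tape (array([493.97271729, 269.23605347]), [24.420204162597656, 83.73772430419922], np.float32(116.40517))
26.385463232597818
[  -0.92345739 -231.37157291  -87.49463235]
```

Emit:
play_rows(series=[{"x":0,"y":-35,"z":-13,"rx":5,"ry":0,"rz":0,"grip":100},{"x":0,"y":-75,"z":-28,"rx":10,"ry":0,"rz":0,"grip":100},{"x":0,"y":-115,"z":-43,"rx":15,"ry":0,"rz":0,"grip":100},{"x":0,"y":-155,"z":-58,"rx":21,"ry":0,"rz":0,"grip":100},{"x":0,"y":-195,"z":-73,"rx":26,"ry":0,"rz":0,"grip":100},{"x":0,"y":-231,"z":-87,"rx":31,"ry":0,"rz":0,"grip":100},{"x":0,"y":-231,"z":-87,"rx":31,"ry":0,"rz":0,"grip":100},{"x":0,"y":-231,"z":-87,"rx":31,"ry":0,"rz":0,"grip":100},{"x":0,"y":-231,"z":-87,"rx":31,"ry":0,"rz":0,"grip":100}])

```text
time: 9.35
tool_pos: [0.5563, -0.0525, 0.2301]
eef_rot: [[0.005, 0.077, 0.997], [0.005, 0.997, -0.077], [-1.0, 0.005, 0.005]]
force: [0.8, 0.4, -0.3]
finger_gap: 0.0856
```

Run:
```python
from h import *
c=manip.calibration("wrist"); g=manip.observe(); im=manip.get_image("wrist")[:,:,::-1]; np.save("w6.npy",c,allow_pickle=True); cv2.imwrite("pics/w6.png",im)
print(g["tool_pos"],g["eef_rot"],proj(c,[[.5494,.0097,.112]]))
t=manip.get_image("top"); cv2.imwrite("pics/top6.png",t[:,:,::-1])
hsv=cv2.cvtColor(im,cv2.COLOR_BGR2HSV); m=cv2.inRange(hsv,(0,0,150),(180,60,255))
u,v=proj(c,[[.5494,.0097,.112]])[0].astype(int); mm=np.zeros_like(m); mm[max(v-50,0):v+50,u-50:u+50]=m[max(v-50,0):v+50,u-50:u+50]
k=max(cv2.findContours(mm,0,1)[0],key=cv2.contourArea)[:,0]; print(k.min(0),k.max(0),rect(ray(c,k,.112)))
r=cv2.inRange(hsv,(0,150,80),(8,255,255))|cv2.inRange(hsv,(172,150,80),(180,255,255)); mm[:]=0; mm[max(v-80,0):v+80,u-80:u+80]=r[max(v-80,0):v+80,u-80:u+80]
k=max(cv2.findContours(mm,0,1)[0],key=cv2.contourArea)[:,0]; print("red",k.min(0),k.max(0),rect(ray(c,k,.112)))
```

```text
[ 0.55628471 -0.05245716  0.23006111] [[ 0.00512008  0.07734904  0.99699093]
 [ 0.00501658  0.99698946 -0.07737469]
 [-0.99997431  0.00539765  0.00471664]] [[302.86281045 116.49274517]]
[291  95] [315 142] (array([549.13983154,   7.69014263]), [17.88749122619629, 35.444175720214844], np.float32(83.49593))
red [283  81] [328 151] (array([551.10290527,   8.9928627 ]), [34.03953170776367, 52.243614196777344], np.float32(83.85097))
```

View pics/w6.png

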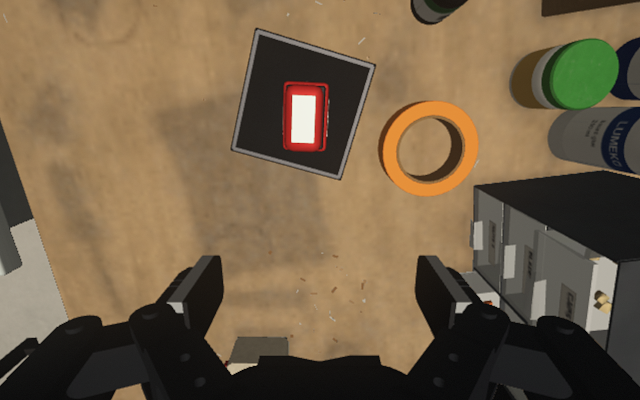

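The wrist view shows the stamp at about (303,117) on its mat, whose corners are (257,29), (376,66), (341,180), (231,150). Next: line up and descend on the grip.

Emit:
play_rows(series=[{"x":0,"y":35,"z":-8,"rx":1.5,"ry":0.3,"rz":-0.3,"grip":100},{"x":20,"y":60,"z":-12.5,"rx":1.5,"ry":0.3,"rz":-0.3,"grip":100},{"x":50,"y":60,"z":-12.5,"rx":1.5,"ry":0.3,"rz":-0.3,"grip":100},{"x":80,"y":60,"z":-12.5,"rx":1.5,"ry":0.3,"rz":-0.3,"grip":100},{"x":85,"y":60,"z":-12.5,"rx":1.5,"ry":0.3,"rz":-0.3,"grip":100},{"x":85,"y":60,"z":-12.5,"rx":1.5,"ry":0.3,"rz":-0.3,"grip":100},{"x":85,"y":60,"z":-12.5,"rx":1.5,"ry":0.3,"rz":-0.3,"grip":100}])

```text
time: 10.15
tool_pos: [0.5496, 0.0088, 0.1466]
eef_rot: [[0.001, 0.103, 0.995], [0.0, 0.995, -0.103], [-1.0, 0.0, 0.001]]
force: [0.6, 0.7, 1.5]
finger_gap: 0.0855
```

Run:
```python
from h import *
c=np.load("w6.npy",allow_pickle=True).item()
print("mat",rect(ray(c,[(257,29),(376,66),(341,180),(231,150)],.004)))
g=manip.observe();T=g["tool_pos"];R=g["eef_rot"]; print(T,R)
print((np.array([.5492,.0085,.080])-T)@R*1000)
```

```text
mat (array([543.33148193,  13.51557922]), [127.40707397460938, 128.35768127441406], np.float32(159.93442))
[0.54955205 0.00879734 0.14655096] [[ 8.02651267e-04  1.03396171e-01  9.94639929e-01]
 [ 1.84381835e-04  9.94640217e-01 -1.03396349e-01]
 [-9.99999661e-01  2.66384746e-04  7.79284855e-04]]
[66.55060218 -0.34987626 -0.3712859 ]
```

Emit:
play_rows(series=[{"x":35,"y":0,"z":0,"rx":0,"ry":0,"rz":0,"grip":100},{"x":60,"y":0,"z":0,"rx":0,"ry":0,"rz":0,"grip":100},{"x":66,"y":0,"z":0,"rx":0,"ry":0,"rz":0,"grip":100},{"x":66,"y":0,"z":0,"rx":0,"ry":0,"rz":0,"grip":60},{"x":66,"y":0,"z":0,"rx":0,"ry":0,"rz":0,"grip":45},{"x":66,"y":0,"z":0,"rx":0,"ry":0,"rz":0,"grip":25},{"x":66,"y":0,"z":0,"rx":0,"ry":0,"rz":0,"grip":25},{"x":66,"y":0,"z":0,"rx":0,"ry":0,"rz":0,"grip":25},{"x":66,"y":0,"z":0,"rx":0,"ry":0,"rz":0,"grip":25},{"x":66,"y":0,"z":0,"rx":0,"ry":0,"rz":0,"grip":25}], newtons=50)

```text
time: 11.15
tool_pos: [0.55, 0.0088, 0.0809]
eef_rot: [[0.002, 0.103, 0.995], [0.0, 0.995, -0.103], [-1.0, 0.0, 0.002]]
force: [1.3, 0.0, 4.1]
finger_gap: 0.0295
```

Emit:
play_rows(series=[{"x":-15,"y":0,"z":0,"rx":0,"ry":0,"rz":0,"grip":25},{"x":-50,"y":0,"z":0,"rx":0,"ry":0,"rz":0,"grip":25},{"x":-95,"y":0,"z":0,"rx":0,"ry":0,"rz":0,"grip":25},{"x":-140,"y":20,"z":-6,"rx":-2,"ry":0,"rz":0,"grip":25},{"x":-175,"y":50,"z":-16,"rx":-6,"ry":0,"rz":0,"grip":25},{"x":-190,"y":85,"z":-28,"rx":-11,"ry":0,"rz":0,"grip":25},{"x":-190,"y":125,"z":-41,"rx":-16,"ry":0,"rz":0,"grip":25},{"x":-190,"y":165,"z":-54,"rx":-21,"ry":0,"rz":0,"grip":25},{"x":-190,"y":205,"z":-67,"rx":-26,"ry":0,"rz":0,"grip":25},{"x":-190,"y":240,"z":-78,"rx":-30,"ry":0,"rz":0,"grip":25},{"x":-190,"y":253,"z":-82,"rx":-32,"ry":0,"rz":0,"grip":25},{"x":-190,"y":253,"z":-82,"rx":-32,"ry":0,"rz":0,"grip":25}])

```text
time: 12.35
tool_pos: [0.4931, 0.2707, 0.2714]
eef_rot: [[0.001, -0.443, 0.896], [0.001, 0.896, 0.443], [-1.0, 0.0, 0.001]]
force: [-0.1, -0.7, -1.5]
finger_gap: 0.0292
```

Emit:
play_rows(series=[{"x":0,"y":0,"z":0,"rx":0,"ry":0,"rz":0,"grip":25},{"x":0,"y":0,"z":0,"rx":0,"ry":0,"rz":0,"grip":25}])

```text
time: 12.55
tool_pos: [0.4933, 0.2696, 0.2716]
eef_rot: [[0.001, -0.442, 0.897], [0.0, 0.897, 0.442], [-1.0, -0.0, 0.001]]
force: [-0.1, -0.3, -2.7]
finger_gap: 0.0293
```

Run:
```python
from h import *
c=manip.calibration("wrist"); g=manip.observe(); T=g["tool_pos"];R=g["eef_rot"]
print(T,R,g["force"],g["finger_gap"]); print((np.array([.4938,.2692,.225])-T)@R*1000,np.degrees(np.arctan2(R[1,2],R[0,2])))
im=manip.get_image("wrist")[:,:,::-1]; cv2.imwrite("pics/w7.png",im); np.save("w7.npy",c,allow_pickle=True)
```

```text
[0.49334258 0.26963159 0.27158857] [[ 1.06634637e-03 -4.41524472e-01  8.97248574e-01]
 [ 2.06206932e-04  8.97249162e-01  4.41524517e-01]
 [-9.99999410e-01 -2.85799192e-04  1.04782380e-03]] [-0.05056978 -0.32009064 -2.69991201] 0.02931241447964384
[46.58894516 -0.57589099  0.17104991] 26.201207291198006
```

View pics/w7.png

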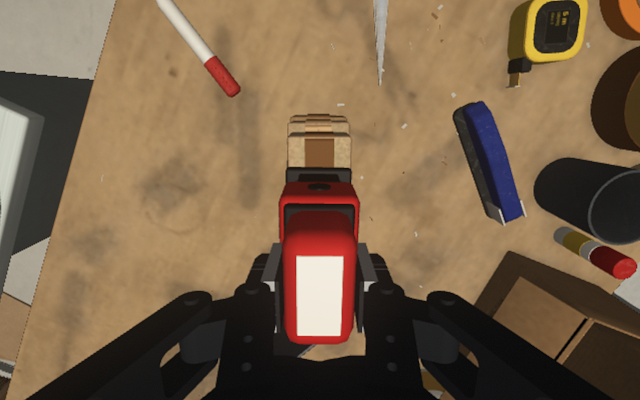

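The wrist view shows the held stamp lined up with the column behind it. Its foot's front edge is at about (286–353,168) and the top carton's front edge at about (288–352,136). I'll quantify the offset.

Run:
```python
from h import *
c=np.load("w7.npy",allow_pickle=True).item(); g=manip.observe(); T=g["tool_pos"];R=g["eef_rot"]
for n,p,z in [("foot top",[(286,168),(353,168)],T[2]-.069),("foot bottom",[(288,179),(352,179)],T[2]-.077),("carton top",[(288,137),(352,137)],.137),("label",[(296,256),(343,256),(340,336),(297,336)],T[2]+.031)]:
    print(n,((ray(c,p,z)-T)@R*1000).round(1))
```

```text
foot top [[ 69.   30.6 -21.7]
 [ 69.   30.6  21.9]]
foot bottom [[ 77.   21.3 -21.4]
 [ 77.   21.4  22.3]]
carton top [[134.5  43.6 -26. ]
 [134.6  43.7  27.2]]
label [[-31.   17.4  -8.8]
 [-31.   17.4   8.6]
 [-31.  -18.1   8.2]
 [-31.  -18.1  -9.1]]
```

Emit:
play_rows(series=[{"x":20,"y":-1,"z":0,"rx":0,"ry":0,"rz":0,"grip":25},{"x":45,"y":-1,"z":0,"rx":0,"ry":0,"rz":0,"grip":25},{"x":52,"y":-1,"z":0,"rx":0,"ry":0,"rz":0,"grip":25},{"x":52,"y":-1,"z":0,"rx":0,"ry":0,"rz":0,"grip":25},{"x":56,"y":-1,"z":0,"rx":0,"ry":0,"rz":0,"grip":25},{"x":60,"y":-1,"z":0,"rx":0,"ry":0,"rz":0,"grip":25},{"x":62,"y":-1,"z":0,"rx":0,"ry":0,"rz":0,"grip":25},{"x":62,"y":-1,"z":0,"rx":0,"ry":0,"rz":0,"grip":25}], newtons=70)

```text
time: 13.4
tool_pos: [0.4943, 0.2689, 0.21]
eef_rot: [[0.002, -0.441, 0.897], [0.001, 0.897, 0.441], [-1.0, -0.0, 0.002]]
force: [0.9, -0.2, 4.7]
finger_gap: 0.0292
```

Emit:
play_rows(series=[{"x":3,"y":0,"z":0,"rx":0,"ry":0,"rz":0,"grip":25},{"x":6,"y":0,"z":0,"rx":0,"ry":0,"rz":0,"grip":25},{"x":8,"y":0,"z":0,"rx":0,"ry":0,"rz":0,"grip":25},{"x":8.5,"y":0,"z":0,"rx":0,"ry":0,"rz":0,"grip":25},{"x":8.5,"y":0,"z":0,"rx":0,"ry":0,"rz":0,"grip":25}])

```text
time: 13.9
tool_pos: [0.4945, 0.269, 0.2021]
eef_rot: [[0.003, -0.441, 0.897], [0.001, 0.897, 0.441], [-1.0, -0.001, 0.003]]
force: [-0.6, -2.1, 7.6]
finger_gap: 0.0291
```

Emit:
play_rows(series=[{"x":1,"y":0,"z":0,"rx":0,"ry":0,"rz":0,"grip":25},{"x":2,"y":0,"z":0,"rx":0,"ry":0,"rz":0,"grip":25},{"x":2,"y":0,"z":0,"rx":0,"ry":0,"rz":0,"grip":25}])

```text
time: 14.2
tool_pos: [0.4947, 0.269, 0.2007]
eef_rot: [[0.003, -0.441, 0.897], [0.001, 0.897, 0.441], [-1.0, -0.001, 0.003]]
force: [-1.7, -2.3, 9.8]
finger_gap: 0.0291
```

Emit:
play_rows(series=[{"x":1,"y":0,"z":0,"rx":0,"ry":0,"rz":0,"grip":25},{"x":1.8,"y":0,"z":0,"rx":0,"ry":0,"rz":0,"grip":25},{"x":1.8,"y":0,"z":0,"rx":0,"ry":0,"rz":0,"grip":25},{"x":1.8,"y":0,"z":0,"rx":0,"ry":0,"rz":0,"grip":25}])

```text
time: 14.6
tool_pos: [0.4947, 0.2691, 0.1995]
eef_rot: [[0.004, -0.441, 0.897], [0.001, 0.897, 0.441], [-1.0, -0.001, 0.004]]
force: [-2.8, -1.7, 8.1]
finger_gap: 0.029
```

Emit:
play_rows(series=[{"x":1,"y":0,"z":0,"rx":0,"ry":0,"rz":0,"grip":25},{"x":2,"y":0,"z":0,"rx":0,"ry":0,"rz":0,"grip":25},{"x":2,"y":0,"z":0,"rx":0,"ry":0,"rz":0,"grip":25},{"x":2,"y":0,"z":0,"rx":0,"ry":0,"rz":0,"grip":25}])

```text
time: 15.0
tool_pos: [0.495, 0.2692, 0.1989]
eef_rot: [[0.005, -0.441, 0.898], [0.001, 0.898, 0.441], [-1.0, -0.002, 0.005]]
force: [-4.7, -4.3, 21.2]
finger_gap: 0.0287
```

At the stop now: force jumped to 21 N. I'll hold half a second, then lift.

Emit:
play_rows(series=[{"x":1.5,"y":0,"z":0,"rx":0,"ry":0,"rz":0,"grip":25},{"x":1.5,"y":0,"z":0,"rx":0,"ry":0,"rz":0,"grip":25},{"x":1.5,"y":0,"z":0,"rx":0,"ry":0,"rz":0,"grip":25},{"x":1.5,"y":0,"z":0,"rx":0,"ry":0,"rz":0,"grip":25},{"x":1.5,"y":0,"z":0,"rx":0,"ry":0,"rz":0,"grip":25}])

```text
time: 15.5
tool_pos: [0.4951, 0.2693, 0.1989]
eef_rot: [[0.006, -0.441, 0.898], [0.0, 0.898, 0.441], [-1.0, -0.002, 0.006]]
force: [-5.6, -5.0, 24.7]
finger_gap: 0.029
```

Run:
```python
from h import *
g=manip.observe(); print(g["time"],g["tool_pos"],g["force"],g["eef_rot"][2])
c=manip.calibration("scene"); im=manip.get_image("scene"); cv2.imwrite("pics/s8.png",cv2.resize(im[180:370,140:330,::-1],None,fx=3,fy=3,interpolation=cv2.INTER_CUBIC))
```

```text
15.5 [0.49511938 0.26930912 0.19893105] [-5.55324988 -4.96875262 24.6684804 ] [-0.99997973 -0.00237774  0.00590597]
```

View pics/s8.png

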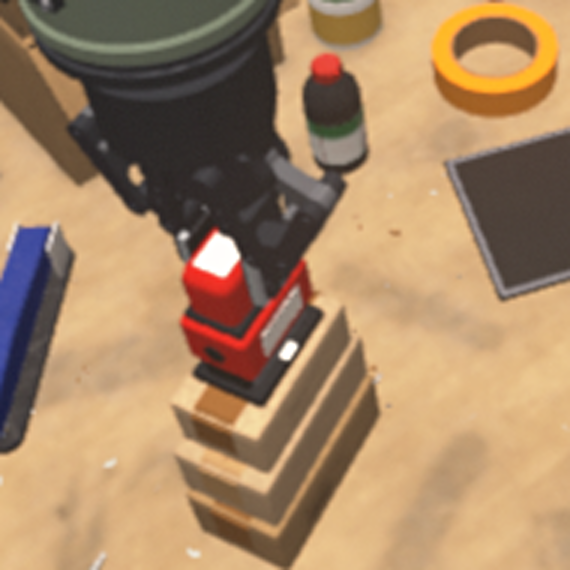

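The picture shows the stamp standing pressed down on the top carton, square on a tidy column; the force holds at 24.7 N. Lifting and returning it to the mat.

Emit:
play_rows(series=[{"x":-8,"y":0,"z":0,"rx":0,"ry":0,"rz":0,"grip":25},{"x":-16,"y":0,"z":0,"rx":0,"ry":0,"rz":0,"grip":25},{"x":-40,"y":0,"z":0,"rx":0,"ry":0,"rz":0,"grip":25},{"x":-70,"y":0,"z":0,"rx":0,"ry":0,"rz":0,"grip":25},{"x":-75,"y":-25,"z":-7,"rx":3,"ry":0,"rz":0,"grip":25},{"x":-75,"y":-65,"z":-18,"rx":8,"ry":0,"rz":0,"grip":25},{"x":-75,"y":-105,"z":-29,"rx":13,"ry":0,"rz":0,"grip":25},{"x":-75,"y":-145,"z":-40,"rx":18,"ry":0,"rz":0,"grip":25},{"x":-75,"y":-185,"z":-51,"rx":23,"ry":0,"rz":0,"grip":25},{"x":-75,"y":-225,"z":-62,"rx":28,"ry":0,"rz":0,"grip":25},{"x":-75,"y":-250,"z":-69,"rx":32,"ry":0,"rz":0,"grip":25},{"x":-75,"y":-250,"z":-69,"rx":32,"ry":0,"rz":0,"grip":25}])

```text
time: 16.75
tool_pos: [0.5432, 0.0108, 0.274]
eef_rot: [[0.006, 0.109, 0.994], [-0.001, 0.994, -0.109], [-1.0, -0.0, 0.006]]
force: [-0.4, 1.9, -1.5]
finger_gap: 0.0293
```

Emit:
play_rows(series=[{"x":0,"y":0,"z":0,"rx":0,"ry":0,"rz":0,"grip":25},{"x":0,"y":0,"z":0,"rx":0,"ry":0,"rz":0,"grip":25},{"x":0,"y":0,"z":0,"rx":0,"ry":0,"rz":0,"grip":25}])

```text
time: 17.05
tool_pos: [0.5431, 0.0119, 0.274]
eef_rot: [[0.006, 0.108, 0.994], [-0.0, 0.994, -0.108], [-1.0, 0.0, 0.006]]
force: [-0.3, 0.5, -1.2]
finger_gap: 0.029
```

Run:
```python
from h import *
g=manip.observe(); T=g["tool_pos"];R=g["eef_rot"]; print(T,R,g["force"],g["finger_gap"]); print((np.array([.5432,.0145,.0855])-T)@R*1000)
im=manip.get_image("wrist")[:,:,::-1]; cv2.imwrite("pics/w9.png",im); np.save("w9.npy",manip.calibration("wrist"),allow_pickle=True)
```

```text
[0.54308894 0.01188185 0.27396156] [[ 5.88039813e-03  1.07511380e-01  9.94186463e-01]
 [-4.11052673e-04  9.94203829e-01 -1.07510826e-01]
 [-9.99982626e-01  2.23543459e-04  5.89050718e-03]] [-0.26230443  0.50506738 -1.1763648 ] 0.028961921684453305
[188.45786469   2.57278238  -1.28119449]
```

View pics/w9.png

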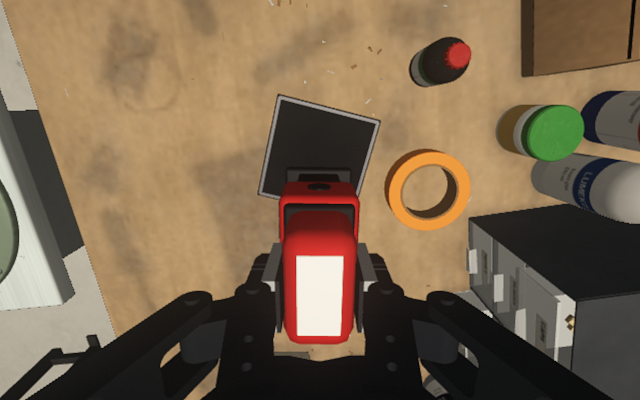

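The stamp is still straight in the grip, over the mat, and clear of the roll and bottle. Lowering.

Emit:
play_rows(series=[{"x":35,"y":2.5,"z":-1,"rx":0,"ry":0.3,"rz":0,"grip":25},{"x":75,"y":2.5,"z":-1,"rx":0,"ry":0.3,"rz":0,"grip":25},{"x":115,"y":2.5,"z":-1,"rx":0,"ry":0.3,"rz":0,"grip":25},{"x":155,"y":2.5,"z":-1,"rx":0,"ry":0.3,"rz":0,"grip":25},{"x":178,"y":2.5,"z":-1,"rx":0,"ry":0.3,"rz":0,"grip":25},{"x":184,"y":2.5,"z":-1,"rx":0,"ry":0.3,"rz":0,"grip":25},{"x":188,"y":2.5,"z":-1,"rx":0,"ry":0.3,"rz":0,"grip":25},{"x":190,"y":2.5,"z":-1,"rx":0,"ry":0.3,"rz":0,"grip":25},{"x":190,"y":2.5,"z":-1,"rx":0,"ry":0.3,"rz":0,"grip":25},{"x":190,"y":2.5,"z":-1,"rx":0,"ry":0.3,"rz":0,"grip":25}])

```text
time: 18.1
tool_pos: [0.5441, 0.0143, 0.0849]
eef_rot: [[0.002, 0.108, 0.994], [0.0, 0.994, -0.108], [-1.0, 0.0, 0.002]]
force: [-0.4, 0.4, -1.7]
finger_gap: 0.029
```

Emit:
play_rows(series=[{"x":1,"y":0,"z":0,"rx":0,"ry":0,"rz":0,"grip":25},{"x":2,"y":0,"z":0,"rx":0,"ry":0,"rz":0,"grip":25},{"x":2,"y":0,"z":0,"rx":0,"ry":0,"rz":0,"grip":25},{"x":2,"y":0,"z":0,"rx":0,"ry":0,"rz":0,"grip":25}])

```text
time: 18.5
tool_pos: [0.544, 0.0143, 0.0829]
eef_rot: [[0.002, 0.108, 0.994], [0.0, 0.994, -0.108], [-1.0, 0.0, 0.002]]
force: [0.1, -0.1, -1.6]
finger_gap: 0.0289
```

Emit:
play_rows(series=[{"x":1,"y":0,"z":0,"rx":0,"ry":0,"rz":0,"grip":25},{"x":2,"y":0,"z":0,"rx":0,"ry":0,"rz":0,"grip":25},{"x":2,"y":0,"z":0,"rx":0,"ry":0,"rz":0,"grip":25},{"x":2,"y":0,"z":0,"rx":0,"ry":0,"rz":0,"grip":25}])

```text
time: 18.9
tool_pos: [0.5441, 0.0143, 0.081]
eef_rot: [[0.002, 0.108, 0.994], [0.0, 0.994, -0.108], [-1.0, 0.0, 0.002]]
force: [-1.8, 0.6, 3.8]
finger_gap: 0.029
```

Emit:
play_rows(series=[{"x":-0.5,"y":0,"z":0,"rx":0,"ry":0,"rz":0,"grip":25},{"x":-0.5,"y":0,"z":0,"rx":0,"ry":0,"rz":0,"grip":40},{"x":-0.5,"y":0,"z":0,"rx":0,"ry":0,"rz":0,"grip":55},{"x":-0.5,"y":0,"z":0,"rx":0,"ry":0,"rz":0,"grip":75},{"x":-0.5,"y":0,"z":0,"rx":0,"ry":0,"rz":0,"grip":100},{"x":-0.5,"y":0,"z":0,"rx":0,"ry":0,"rz":0,"grip":100},{"x":-0.5,"y":0,"z":0,"rx":0,"ry":0,"rz":0,"grip":100}])

```text
time: 19.6
tool_pos: [0.5441, 0.0143, 0.0815]
eef_rot: [[0.002, 0.108, 0.994], [0.0, 0.994, -0.108], [-1.0, 0.0, 0.002]]
force: [0.4, 0.4, -0.7]
finger_gap: 0.0852
```

Emit:
play_rows(series=[{"x":-20,"y":0,"z":0,"rx":0,"ry":0,"rz":0,"grip":100},{"x":-60,"y":0,"z":0,"rx":0,"ry":0,"rz":0,"grip":100},{"x":-105,"y":0,"z":0,"rx":0,"ry":0,"rz":0,"grip":100},{"x":-150,"y":0,"z":0,"rx":0,"ry":0,"rz":0,"grip":100},{"x":-170,"y":-30,"z":0,"rx":0,"ry":0,"rz":0,"grip":100},{"x":-170,"y":-75,"z":-10,"rx":0,"ry":0,"rz":0,"grip":100},{"x":-170,"y":-120,"z":-20,"rx":0,"ry":0,"rz":0,"grip":100},{"x":-170,"y":-165,"z":-30,"rx":0,"ry":0,"rz":0,"grip":100},{"x":-170,"y":-210,"z":-40,"rx":0,"ry":0,"rz":0,"grip":100},{"x":-170,"y":-220,"z":-45,"rx":0,"ry":0,"rz":0,"grip":100},{"x":-170,"y":-220,"z":-45,"rx":0,"ry":0,"rz":0,"grip":100},{"x":-170,"y":-220,"z":-45,"rx":0,"ry":0,"rz":0,"grip":100}])

```text
time: 20.8
tool_pos: [0.4756, -0.1987, 0.2514]
eef_rot: [[0.003, 0.107, 0.994], [0.0, 0.994, -0.107], [-1.0, 0.001, 0.003]]
force: [0.9, 0.5, -0.0]
finger_gap: 0.0855
```

Run:
```python
from h import *
g=manip.observe(); print(g["time"],g["tool_pos"],g["force"])
im=manip.get_image("top")[:,:,::-1]; im=np.ascontiguousarray(im); cv2.imwrite("pics/t10.png",im); s=manip.get_image("scene")[:,:,::-1]
a=cv2.resize(im[130:280,160:360],None,fx=4,fy=4,interpolation=cv2.INTER_CUBIC)[:300]; 
A=cv2.resize(im[140:290,155:355],(400,300),interpolation=cv2.INTER_CUBIC); B=cv2.resize(s[180:360,190:370],(400,400))
out=np.zeros((600,800,3),np.uint8); out[:300,:400]=cv2.resize(im[215:275,160:240],(400,300),interpolation=cv2.INTER_CUBIC); out[:300,400:]=cv2.resize(im[185:260,270:370],(400,300),interpolation=cv2.INTER_CUBIC); out[300:]=cv2.resize(s[165:375,120:400],(800,600),interpolation=cv2.INTER_CUBIC)[100:400]
cv2.imwrite("pics/f10.png",out)
```

```text
20.8 [ 0.47562697 -0.19866451  0.25143909] [ 0.88010914  0.48873323 -0.04798022]
```

I've used up the picture views, so the final check is numeric, from colour masks in the top view.

Run:
```python
from h import *
c=manip.calibration("top"); im0=cv2.imread("pics/top0.png"); im=cv2.imread("pics/t10.png")
def blob(im,lo,hi,P,r,z):
    u,v=proj(c,[P])[0].astype(int); h=cv2.cvtColor(im,cv2.COLOR_BGR2HSV); m=cv2.inRange(h,lo,hi); mm=np.zeros_like(m); s=np.s_[v-r:v+r,u-r:u+r]; mm[s]=m[s]
    k=cv2.findContours(mm,0,1)[0]
    if not k: return None
    k=max(k,key=cv2.contourArea)[:,0]; return len(k),rect(ray(c,k,z))
for n,i in (("before",im0),("after",im)):
    print(n,"label",blob(i,(0,0,150),(180,70,255),(.545,.012,.112),20,.112))
    print("  roll",blob(i,(8,200,150),(20,255,255),(.6747,-.0366,.03),30,.03)," cap",blob(i,(0,120,60),(12,255,255),(.681,.105,.105),12,.105))
print("top tape",blob(im,(8,130,60),(17,200,150),(.494,.269,.137),25,.137))
print("mid side/top light",blob(im,(8,85,150),(20,130,255),(.494,.269,.137),28,.137))
# stationary check
a=manip.get_image("top").astype(int); b=manip.get_image("top").astype(int); print(abs(a-b)[180:290,150:360].max(), manip.observe()["force"])
```

```text
before label (45, (array([549.79376221,   9.28670883]), [17.838571548461914, 34.752410888671875], np.float32(82.29649)))
  roll (115, (array([674.73065186, -35.91404343]), [96.7037582397461, 97.19684600830078], np.float32(16.853617)))  cap (29, (array([679.23083496, 108.94863129]), [21.36899185180664, 21.72500228881836], np.float32(26.031794)))
after label (46, (array([544.03662109,  15.07824516]), [17.942630767822266, 35.05300521850586], np.float32(82.93592)))
  roll (114, (array([675.01251221, -35.44347382]), [96.17437744140625, 97.10137939453125], np.float32(133.66539)))  cap (28, (array([678.40863037, 110.63600159]), [21.367008209228516, 21.736309051513672], np.float32(25.924644)))
top tape (114, (array([495.19476318, 267.72155762]), [23.21460723876953, 90.4515380859375], np.float32(116.51323)))
mid side/top light (484, (array([497.31625366, 270.86965942]), [110.78776550292969, 113.04531860351562], np.float32(88.640305)))
30 [ 0.370155   -0.5057752   0.52023891]
```

```bash
python3 -c "
from workcell import manip
print(manip.job_done())"
```

```text
the job is handed in; nothing more can be done
None
```

The job is handed in and every step was carried out. The clock stood at about 21 s of the 69 s allowed; no verdict was reported.

- **Carton:** I placed the loose carton on the column and let go. The last top-view check puts its centre at about (495, 268) mm with its long side at 116.5°. The column, measured before placing, was at (493, 270) mm and 116.4°. The middle carton is hidden underneath, so I could not re-measure it directly. A picture taken during the press showed the column in line.
- **Stamp press:** I stood the stamp on the top carton, about 1 mm off centre and square to it. The force rose from about 8–10 N to 21–25 N once the head reached the stop, and I held it there for about 0.5 s.
- **Stamp return:** The stamp is back on its mat at (544, 15) mm, against a mat centre of (543, 14.5) mm. Its label is the same size in the picture as before, which fits the head being fully up.
- **Bystanders:** The roll and the bottle cap measured within 2 mm of where they started. The gripper is clear of everything.

**Checks that fell short:** I could not view a picture of the final scene because the 12-picture limit was reached, so the last check used only colour masks. One of those, for the light cardboard of the cartons, picked up the bench as well and was no use. Two back-to-back top pictures differed by up to 30 grey levels in places; I took this as image noise, but did not check it further.

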